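# Lock the battery, open the pilot cell

## Task

Get the battery's pilot cell open for a hydrometer reading: first slide the cradle's clamp fully home against its end stop so the battery is locked, then take off the vent cap with the tall round knob - nobody knows whether its bayonet is right- or left-handed, so try it both ways. Finish while still holding the cap in the gripper, upright and still, some 6 cm straight above its filler neck so that it drips back into the cell; do not put it down or let go, leave the clamp home and do not push the loose things on the bench about.

Things in the scene. Friction and masses are not known exactly. Their poses are not given: they have to be found in the camera images.
- lock (a joint): the slide clamp that locks the battery in its steel cradle, value in m: 0 = drawn fully back, 0.045 = fully home against its end stop, with the clamp's foot over the ledge at the battery's base. It starts within 12 mm of fully back. It slides with about 3 N of friction and stays where it is left.
- knob (a point): centre, 70 mm above the bench, of the clamp's upright round grip (black cylinder, 20 mm diameter, from 50 to 88 mm above the bench); moves with the clamp. Its -y axis points level along the travel to the end stop, towards the battery; z up. Steel block 38 x 24 mm below it, top at 33 mm; guides and brackets around up to 38 mm. When home it is 87 mm from the battery's end wall (lid 170 mm high).
- cap: the pilot cell's vent cap, grey plastic, 30 to 70 g: round flange 48 mm across, 6 mm thick, with a tall round fluted knob on top. Origin: centre of the flange's underside, 176 mm above the bench when on. x through a small rib on the flange, z up. Below the flange a plug 20 mm thick with two bayonet lugs (33 mm over both) reaches 23 mm down into the neck.
- cap_grip (a point): centre of the cap's fluted knob, 19 mm above the cap's origin; axes as the cap's. The knob is a cylinder 26 mm in diameter and 26 mm tall standing upright on the flange, its top 32 mm above the cap's origin.
- filler (a point): centre of the rim of the pilot cell's filler neck (54 mm across, 6 mm above the lid), where the cap's origin sits when on, 176 mm above the bench; z up; fixed. It is any of the battery's three necks, in a row 66 mm apart; the other two are closed by flat plugs level with the rim. Two lead posts reach 14 mm above the rim, over 70 mm from any neck's centre.
- lug (a point): underside of the cap's plug, 23 mm below its origin. The bayonet's hand cannot be seen: one way the cap turns at most 0.2 rad and is stopped hard; the other way it comes free after about 0.7 rad, lifts straight out anywhere from 0.79 to 1.05 rad from where it started, and soon meets a stop. It turns easily up to a stop. Until free, the lugs hold it down with about 1 mm of play.
- lead_terminal: tarnished lead side terminal, 55 x 24 x 24 mm, lying on the cradle plate beside the clamp; stays where it is (origin: middle of the underside)
- float: yellow polymer hydrometer float, 126 mm long, 18 mm thick, lying down; stays where it is (origin: middle of the underside)
- extension: short steel socket extension, 84 mm long, 20 mm thick, lying on the cradle plate across from the terminal; stays where it is (origin: middle of the underside)
- green_cap: small spare green plastic vent cap, 34 mm across, 20 mm high, lying upside down on the bench; stays where it is (origin: middle of the underside)
- grease_jar: jar of terminal grease, 64 mm across, 62 mm high; stays where it is (origin: middle of the underside)
- wrench: open-ended wrench, 170 mm long; stays where it is (origin: middle of the underside)
- wire_brush: wooden wire brush, 150 mm long, 34 mm high; stays where it is (origin: middle of the underside)

How it is judged (in metres and radians):
On the way, in this order (a step that is already met when the one before it is completed fails the run):
1. the clamp is slid home to its end stop while the cap is still on (value of joint lock above 0.042 m and z of cap in the frame of filler below 0.01 m), for 0.2 s.
2. the cap is out of its neck, in the fingers (z of cap in the frame of filler above 0.03 m and contact force between the fingers and cap above 1 N), for 0.2 s.
At the end, for the whole second after the job is handed in: The clamp is home (at least 41 of its 45 mm); the cap is held by the fingers, its origin 35 to 110 mm above the neck's rim and within 30 mm of straight above it, tilted less than 0.3 rad and still (under 30 mm/s) (value of joint lock above 0.041 m and z of cap in the frame of filler between 0.035 and 0.11 m and horizontal distance between cap and filler below 0.03 m and angle between cap's own z axis and vertical below 0.3 rad and contact force between the fingers and cap above 1 N and linear speed of cap below 0.03 m/s); the arm keeps its last pose, push and grip.
It fails at once if a loose thing on the bench is pushed more than 3 cm (distance of any of lead_terminal, float, extension, green_cap, grease_jar, wrench, wire_brush from where it was at the start of the episode above 0.03 m).
It also fails if it takes over 59 s, if anything falls off the work surface, if the arm or the gripper's body presses on something with over 40 N, if the wrist force passes 120 N, or if a joint passes its speed limit or range.

## Robot

A 7-joint arm with a two-finger parallel gripper is mounted at the origin on the work surface. World frame = base frame: x ahead of the robot, y to its left, z up, the work surface at z = 0. Lengths are in m, angles in degrees, forces in N, time in s.
With the tool pointing down it reaches from about 0.425 to 0.875 m from the base axis. Payload 4.7 kg.
Tool frame: the origin (TCP) lies at the very end of the fingers, on their centre line; the grasp point (between the pads) lies 19 mm behind it; z points along the fingers, y is the line along which they close (so a half turn about z gives the same grasp; the last joint's range is limited). The gripper opens to 87 mm and grips with 3 to 60 N. Pads are 19 mm wide; open, the fingers measure 117 mm over their backs; the gripper's body (75 mm by 190 mm) begins 51 mm behind the grasp point.
Start: joints at [76.095, 18.392, -4.016, 83.108, 1.295, 78.541, -3.26], TCP at [0.165, -0.629, 0.223] pointing down, gripper open.
Joint ranges: [-163.93, 163.93], [-17.29, 119.83], [-79.2, 71.16], [3.27, 140.29], [-89.18, 269.18], [5.43, 117.66], [-154.24, 154.24]. Speed limits (degrees/s): [147.25, 147.25, 180, 180, 180, 180, 180].

## Interface

Orientations are given as [roll, pitch, yaw] about the fixed x, y, z axes, in that order (R = Rz(yaw) Ry(pitch) Rx(roll)).
In Python, from cell import telemetry, cams, env gives the robot as it stands.
- The arm moves only by the tool arm_command, never from a script. Its argument "series" is text: rows parted by semicolons, each of 5 numbers parted by spaces: the shift along the tool's x, y, z in mm, then the turn about the tool's z in rad, then the closure in counts, from 0 (fully open) to 255 (shut). A call has 1 to 20 rows; each row shifts and turns the commanded pose from where the row before left it, along the tool's axes as they then stand; what a row does not reach is not made up. A row lasts 1/12 s, in which the tool goes at most 41.7 mm and 7.16 degrees, less where a joint would pass 70% of its speed; a pose out of reach is approached as far as the arm can. A call is refused whole if a number of a shift passes 41.7 or a number of a turn 0.125, either way. A call with a gripper value outside its range is refused whole. The fingers move at their own pace and stop on an object; "squeeze" is the grip in N (left out, the last holds). Time passes only in rows, so rows that do not move let the fingers close. It gives the time, the measured TCP pose, the force, the opening and the grip force at its end, in the units of the state.
- telemetry.get_obs(): the state, without advancing time (a new reading comes with each control period).
- cams.read_camera(name): name is "side" or "top" or "wrist"; returns the picture (400x640x3 uint8, blue, green, red); there is no depth.
- cams.calibration(name): a dict with "K" (3x3 intrinsics, pixels), "dist" ([k1, k2, p1, p2, k3] as OpenCV has them; the pictures are not rectified), "origin" and "rotation" of the camera in the world; the wrist camera has in their place "hand_eye" (4x4, takes a point from camera to tool coordinates, whose origin is the TCP and whose axes are the flange's). Camera axes: x right, y down, z forward; pixel columns grow to the right and rows downward; lengths in m; the calibration is good to about 2 mm. A picture is of the moment at which its call begins: read the wrist's pose just before it. calibration takes no time and is no camera call.
- env.sign_off(): hands the job in; it is judged then, once.
The state is a dict: "time_s": time; "qpos": joint angles; "joint_velocities": joint speeds; "effort": joint torques, N m; "tool_pos": TCP position; "tool_rot": TCP orientation; "force": force on the tool from outside, world axes, zero at the start; "wrist_torque": the same for the moment, N m; "grip_width": finger opening in m; "grasp_force": force on a finger pad.
Only numpy, scipy, OpenCV 4.12 (cv2) and the standard library are available. Lean on these libraries where they do the work, as an engineer would, in place of code of your own. Each camera call takes 0.05 s, during which the arm holds its last target. There are 200 camera calls.

## Working session

There is one attempt and no reset: what is moved stays moved. The work goes in short steps, Python scripts to look and compute and a tool call to move; the robot and the scene stay as the last step left them, time stands still between calls to the robot, and variables do not carry over. Pictures are saved under pics/ and viewed, at most 10 in all, crops included, and the job is handed in when it is done.

Besides the shell and the picture viewer there is one more tool, called after "Request:" as name(argument=value, ...) on one line, values as JSON. arm_command: Moves the arm, as the interface text tells. Its arguments: {"type":"object","properties":{"series":{"type":"string"},"squeeze":{"type":"number"}},"required":["series"]}

```bash
mkdir -p pics; ls; python3 - <<'E'
from cell import telemetry,cams
import cv2,json
print(telemetry.get_obs())
for n in ["top","side"]:
    cv2.imwrite(f"pics/{n}1.png",cams.read_camera(n)); 
for n in ["top","side","wrist"]: print(n,cams.calibration(n))
E
```

```text
pics
{'time_s': 0.0, 'qpos': array([76.09227401, 18.44088813, -4.01549136, 83.17632458,  1.29495708,
       78.53860858, -3.26185751]), 'joint_velocities': array([ 0.080795  , -0.01456966,  0.06758377, -0.05724512,  0.00759122,
       -0.02126518,  0.0108282 ]), 'effort': array([ 7.24035181e-05, -4.91292071e+01, -4.03772732e-01, -3.12525809e+01,
       -6.40113931e-02,  4.37561644e-02,  1.41143446e-04]), 'tool_pos': array([ 0.16492409, -0.62815697,  0.2214283 ]), 'tool_rot': array([-1.79889419e+02,  5.66229568e-03,  1.47156086e+01]), 'force': array([ 0.35798257, -0.24579595,  0.36358376]), 'wrist_torque': array([-0.00409213,  0.033894  , -0.03261292]), 'grasp_force': 0.0, 'grip_width': 0.08679069863458377}
top {'K': array([[371.43297915,   0.        , 316.82068183],
       [  0.        , 371.43297915, 198.09453677],
       [  0.        ,   0.        ,   1.        ]]), 'dist': array([0.01740305, 0.        , 0.        , 0.        , 0.        ]), 'origin': array([0.42818589, 0.09474493, 0.95106555]), 'rotation': array([-170.85919119,    1.5977358 ,  -90.38834477])}
side {'K': array([[44
[... 245 characters left out ...]
.31645563, 0.9675774 , 0.74927065]), 'rotation': array([-123.96395296,    0.36613761, -163.83518039])}
wrist {'K': array([[276.22553735,   0.        , 321.27676169],
       [  0.        , 276.22553735, 200.09070321],
       [  0.        ,   0.        ,   1.        ]]), 'dist': array([0.01027914, 0.        , 0.        , 0.        , 0.        ]), 'hand_eye': array([[ 3.06958475e-04, -9.52529247e-01, -3.04446939e-01,
         8.40578338e-02],
       [ 9.99999946e-01,  3.28935970e-04, -2.08991217e-05,
        -4.11070025e-04],
       [ 1.20050574e-04, -3.04446916e-01,  9.52529297e-01,
        -1.62494337e-01],
       [ 0.00000000e+00,  0.00000000e+00,  0.00000000e+00,
         1.00000000e+00]])}
```

View pics/top1.png

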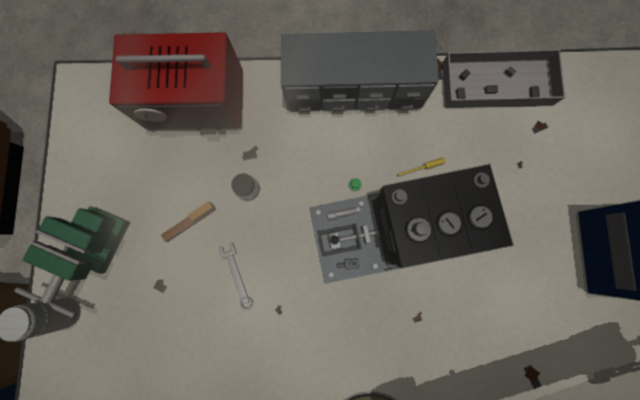

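View pics/side1.png

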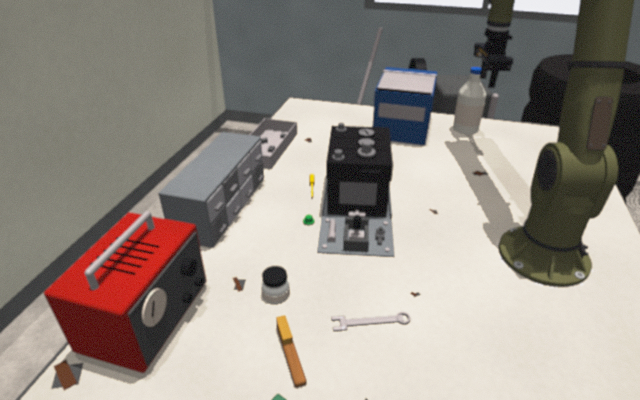

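The top view shows the battery at right. The pilot cap is the neck nearest the clamp, around (419,229), and the clamp knob is around (335,240). The side view agrees. I'll enlarge the top view next.

```bash
cat > h.py <<'E'
from cell import telemetry,cams
import cv2,numpy as np
from scipy.spatial.transform import Rotation as R
def rot(e): return R.from_euler('xyz',e,degrees=True)
def cam(n,obs=None):
    c=cams.calibration(n)
    if n=='wrist':
        o=obs or telemetry.get_obs(); T=np.eye(4); T[:3,:3]=rot(o['tool_rot']).as_matrix(); T[:3,3]=o['tool_pos']
        T=T@c['hand_eye']; return c['K'],c['dist'],T[:3,3],T[:3,:3]
    return c['K'],c['dist'],c['origin'],rot(c['rotation']).as_matrix()
def onz(n,uv,z,obs=None):
    K,d,o,M=cam(n,obs)
    p=cv2.undistortPoints(np.array([[uv]],float),K,d)[0,0]
    r=M@np.array([p[0],p[1],1]); return o+r*(z-o[2])/r[2]
def proj(n,P,obs=None):
    K,d,o,M=cam(n,obs)
    return cv2.projectPoints(np.atleast_2d((np.asarray(P)-o)@M).astype(float),np.zeros(3),np.zeros(3),K,d)[0][:,0]
def totool(P,obs):
    return rot(obs['tool_rot']).inv().apply(np.asarray(P)-obs['tool_pos'])*1000
E
python3 - <<'E'
import cv2
from h import *
im=cv2.imread("pics/top1.png")
cv2.imwrite("pics/top1c.png",cv2.resize(im[170:290,300:460],None,fx=5,fy=5,interpolation=cv2.INTER_CUBIC))
print(proj('top',onz('top',(400,230),.17)), onz('top',(419,229),.208),onz('top',(450,223),.176),onz('top',(482,216),.176),onz('top',(335,240),.088))
E
```

```text
[[400. 230.]] [ 0.48360087 -0.08753438  0.208     ] [ 0.49786418 -0.15941817  0.176     ] [ 0.51179171 -0.22547839  0.176     ] [0.4688088  0.07655569 0.088     ]
```

View pics/top1c.png

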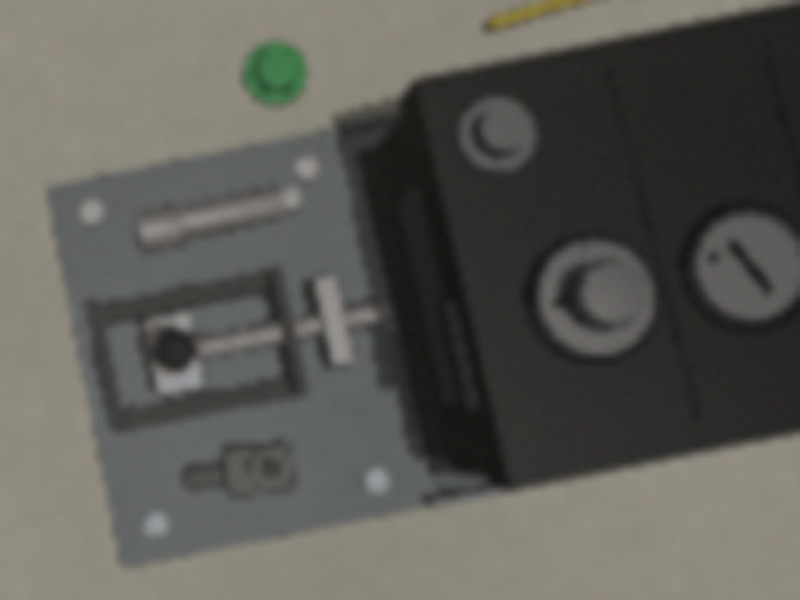

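```bash
python3 - <<'E'
from h import *
f=lambda x,y:(300+(x+.5)/5-.5,170+(y+.5)/5-.5)
cap=onz('top',f(597,298),.181);capt=onz('top',f(608,295),.208);n2=onz('top',f(748,266),.176);n3=onz('top',(482,216),.176)
k=onz('top',f(176,345),.088)
# side slot edges
a=onz('top',f(415,80),.17);b=onz('top',f(800,3),.17)
print(cap,capt,n2,n3,k)
for d in (n2-cap,n3-cap,b-a,cap-k): print(np.degrees(np.arctan2(d[1],d[0])),np.linalg.norm(d))
E
```

```text
[ 0.48520408 -0.09413679  0.181     ] [ 0.4843578 -0.0918926  0.208    ] [ 0.498292   -0.15781418  0.176     ] [ 0.51179171 -0.22547839  0.176     ] [0.47202818 0.07696984 0.088     ]
-78.38547372413777 0.06520049272658782
-78.55619275611556 0.13409891097893045
-79.18762030615987 0.16689484210938246
-85.59668196914424 0.19519241910141372
```

Request:
arm_command(series="0 0 -20 -0.125 0;0 0 -20 -0.125 0;0 0 -20 -0.125 0;0 0 -20 -0.125 0;0 0 0 -0.125 0;0 0 0 -0.125 0;0 0 0 -0.125 0;0 0 0 -0.125 0;0 0 0 -0.125 0;0 0 0 -0.125 0;0 0 0 -0.125 0;0 0 0 -0.125 0;0 0 0 -0.013 0")

```text
time_s: 1.18
tool_pos: [0.165, -0.6285, 0.3019]
tool_rot: [180.0, -0.1, 101.6]
force: [0.1, -0.5, 0.0]
grip_width: 0.0869
grasp_force: 0.0
```

Request:
arm_command(series="27 29.4 0 0 0;27 29.4 0 0 0;27 29.4 0 0 0;27 29.4 0 0 0;27 29.4 0 0 0;27 29.4 0 0 0;27 29.4 0 0 0;27 29.4 0 0 0;27 29.4 0 0 0;27 29.4 0 0 0;27 29.4 0 0 0;27 29.4 0 0 0;27 29.4 0 0 0;27 29.4 0 0 0;27 29.4 0 0 0")

```text
time_s: 2.43
tool_pos: [0.5179, -0.1428, 0.3026]
tool_rot: [180.0, 0.0, 101.2]
force: [0.4, -1.2, 0.1]
grip_width: 0.0871
grasp_force: 0.0
```

Request:
arm_command(series="37.5 0 0 0 80;37.5 0 0 0 80;37.5 0 0 0 80;37.5 0 0 0 80;37.5 0 0 0 80;37.5 0 0 0 80;0 0 20 0 80;0 0 20 0 80;0 0 0 0 80;0 0 0 0 80")

```text
time_s: 3.27
tool_pos: [0.4721, 0.0757, 0.262]
tool_rot: [-179.9, -0.0, 101.3]
force: [0.3, 0.4, -0.1]
grip_width: 0.0598
grasp_force: 0.0
```

```bash
python3 - <<'E'
from h import *
o=telemetry.get_obs(); im=cams.read_camera('wrist')
print(o); print(proj('wrist',[[.472,.077,.088]],o),totool([.472,.077,.088],o))
cv2.imwrite('pics/w1.png',im)
E
```

```text
{'time_s': 3.2667, 'qpos': array([ 43.23460348,  -2.94033203, -52.94481701, 101.47718195,
        -2.39156014,  80.41964061,   2.0084952 ]), 'joint_velocities': array([ 0.49608745, -0.3117825 ,  0.37062887, -2.48268846, -0.26282339,
        0.14701097,  0.45496198]), 'effort': array([-4.06537000e-01, -1.67083776e+01,  8.35017823e-01, -3.02693832e+01,
       -7.92775000e-02,  2.86618952e-02, -3.22516321e-02]), 'tool_pos': array([0.47207999, 0.07573235, 0.26201074]), 'tool_rot': array([-1.79884642e+02, -1.52552338e-02,  1.01279381e+02]), 'force': array([ 0.33699946,  0.41652021, -0.12989622]), 'wrist_torque': array([ 0.00880747, -0.14938819,  0.00157377]), 'grasp_force': 0.0, 'grip_width': 0.059834640638977754}
[[321.81335222 181.7485278 ]] [  1.2124796    0.51985131 174.01037364]
```

View pics/w1.png

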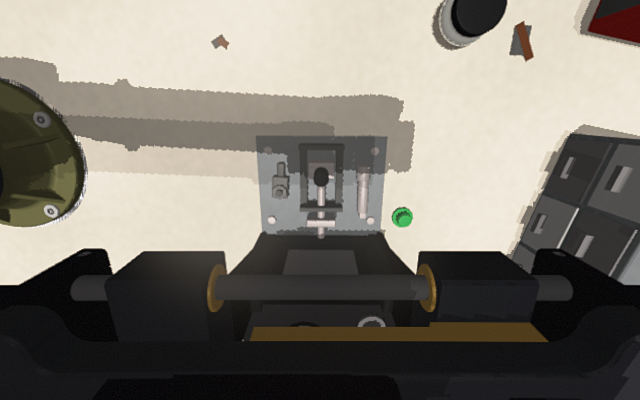

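The wrist view shows the clamp grip as a dark blob at about (321,176), against a predicted (322,182). The slot is vertical in the image, so the yaw is right. I'll crop it for the exact centre.

```bash
python3 - <<'E'
from h import *
im=cv2.imread('pics/w1.png')
cv2.imwrite('pics/w1c.png',cv2.resize(im[130:250,250:400],None,fx=5,fy=5,interpolation=cv2.INTER_CUBIC))
o=telemetry.get_obs()
for uv in ((321,172),(321,175),(321,178)): print(totool(onz('wrist',uv,.088,o),o))
E
```

```text
[ 13.42387422  -0.49959949 174.95120754]
[  9.62357067  -0.49959814 174.95042376]
[  5.79734389  -0.49959595 174.94963463]
```

View pics/w1c.png

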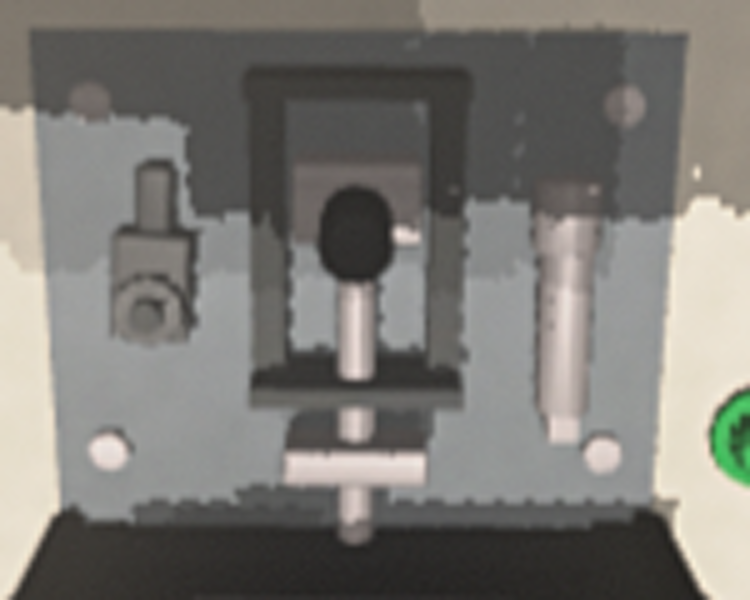

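The grip's top disc is centred at about (321,179.4), which puts it about 3.5 mm along +x tool and centred in y. I'll descend and grip.

Request:
arm_command(series="3.5 -0.5 35 0 80;0 0 35 0 80;0 0 35 0 80;0 0 35 0 80;0 0 35 0 80;0 0 20 0 80;0 0 10 0 80;0 0 0 0 80;0 0 0 0 80")

```text
time_s: 4.07
tool_pos: [0.4728, 0.0794, 0.0586]
tool_rot: [179.9, -0.0, 101.3]
force: [-0.1, -0.7, 0.3]
grip_width: 0.0599
grasp_force: 0.0
```

Request:
arm_command(series="0 0 0 0 255;0 0 0 0 255;0 0 0 0 255;0 0 0 0 255;0 0 0 0 255;0 0 0 0 255;0 0 0 0 255;0 0 0 0 255", squeeze=20)

```text
time_s: 4.73
tool_pos: [0.4704, 0.0791, 0.0574]
tool_rot: [-179.8, 0.0, 101.4]
force: [-3.8, -0.6, 5.1]
grip_width: 0.0194
grasp_force: 20.0
```

Request:
arm_command(series="-5 0 0 0 255;-6 0 0 0 255;-6 0 0 0 255;-6 0 0 0 255;-4 0 0 0 255;-3 0 0 0 255;0 0 0 0 255;0 0 0 0 255")

```text
time_s: 5.4
tool_pos: [0.4761, 0.0499, 0.0574]
tool_rot: [-179.8, -0.0, 101.4]
force: [-5.7, -0.7, 6.5]
grip_width: 0.0192
grasp_force: 20.0
```

Request:
arm_command(series="-2 0 0 0 255;-2 0 0 0 255;-2 0 0 0 255;0 0 0 0 255;0 0 0 0 255")

```text
time_s: 5.82
tool_pos: [0.4771, 0.0445, 0.0574]
tool_rot: [-179.8, -0.0, 101.4]
force: [-5.9, 0.1, 6.5]
grip_width: 0.0191
grasp_force: 20.0
```

Request:
arm_command(series="-2 0 0 0 255;-2 0 0 0 255;-2 0 0 0 255;0 0 0 0 255;0 0 0 0 255")

```text
time_s: 6.23
tool_pos: [0.4774, 0.0432, 0.0574]
tool_rot: [-179.8, -0.4, 101.5]
force: [-8.5, 10.5, 7.5]
grip_width: 0.0192
grasp_force: 20.0
```

Request:
arm_command(series="-2 0 0 0 255;-1 0 0 0 255;-1 0 0 0 255;0 0 0 0 255;0 0 0 0 255")

```text
time_s: 6.65
tool_pos: [0.4774, 0.0431, 0.0574]
tool_rot: [-179.8, -0.6, 101.7]
force: [-10.5, 17.1, 8.9]
grip_width: 0.0194
grasp_force: 20.0
```

Request:
arm_command(series="5 0 0 0 80;0 0 0 0 80;0 0 0 0 80;0 0 0 0 80;0 0 0 0 80;0 0 -10 0 80;0 0 -35 0 80;0 0 -40 0 80;0 0 -40 0 80;0 0 -40 0 80;0 0 -40 0 80;0 0 -40 0 80;0 0 0 0 80;0 0 0 0 80")

```text
time_s: 7.82
tool_pos: [0.4812, 0.0392, 0.3055]
tool_rot: [179.7, 0.2, 101.4]
force: [-0.8, 0.9, -0.6]
grip_width: 0.0598
grasp_force: 0.0
```

```bash
python3 - <<'E'
from h import *
o=telemetry.get_obs(); im=cams.read_camera('wrist');im2=cams.read_camera('top')
print(o['tool_pos'],o['qpos'],totool([.4848,-.093,.195],o))
cv2.imwrite('pics/w2.png',im)
a=cv2.resize(im[120:260,240:400],None,fx=3.75,fy=3.75,interpolation=cv2.INTER_CUBIC)
cv2.imwrite('pics/c2.png',a); cv2.imwrite('pics/t2.png',im2)
E
```

```text
[0.48117766 0.03921339 0.30545194] [ 48.09508452  -3.67038894 -52.75041288  97.00856386  -2.81742672
  84.90643401   7.02046109] [-130.03582965  -23.1229442   110.67584753]
```

View pics/c2.png

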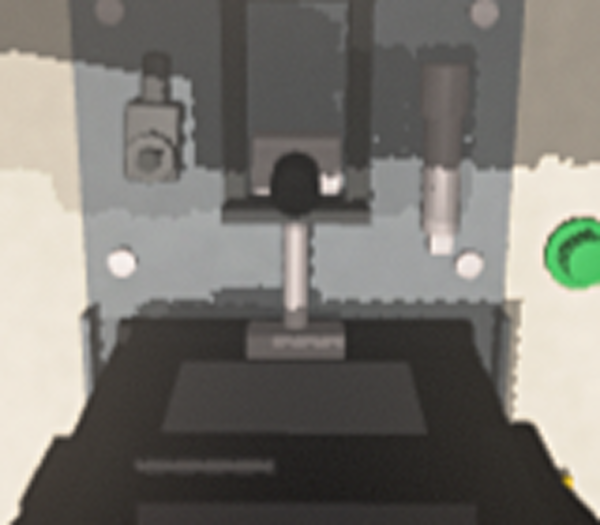

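Clamp is home: the foot bears on the battery ledge, the block is at the front guide, and the loose parts haven't moved. Three estimates of the cap agree at (0.485,-0.093), so I'll go over it.

Request:
arm_command(series="-26 -4.6 0 0 80;-26 -4.6 0 0 80;-26 -4.6 0 0 80;-26 -4.6 0 0 80;-26 -4.6 0 0 80;0 0 20 0 80;0 0 20 0 80;0 0 15 0 80;0 0 0 0 80;0 0 0 0 80")

```text
time_s: 8.75
tool_pos: [0.4816, -0.0925, 0.2459]
tool_rot: [-179.8, -0.1, 101.4]
force: [-0.2, -0.4, 1.1]
grip_width: 0.0599
grasp_force: 0.0
```

```bash
python3 - <<'E'
from h import *
o=telemetry.get_obs()
print(o['tool_pos'],o['tool_rot'],totool([.485,-.093,.186],o),proj('wrist',[[.485,-.093,.208]],o))
s=cams.read_camera('side');t=cams.read_camera('wrist')
pc=proj('side',[[.485,-.093,.195]])[0];print(pc)
x,y=pc.astype(int)
a=cv2.resize(s[y-40:y+40,x-50:x+50],(500,400),interpolation=cv2.INTER_CUBIC)
cv2.imwrite('pics/s3.png',np.vstack([a,cv2.resize(t,(500,312))])[:600])
E
```

```text
[ 0.48161624 -0.09253702  0.24587373] [-1.79813019e+02 -1.31139025e-01  1.01421112e+02] [-1.26089827  3.42044337 59.86015631] [[325.72988968 226.54197137]]
[367.58218221 147.07815175]
```

View pics/s3.png

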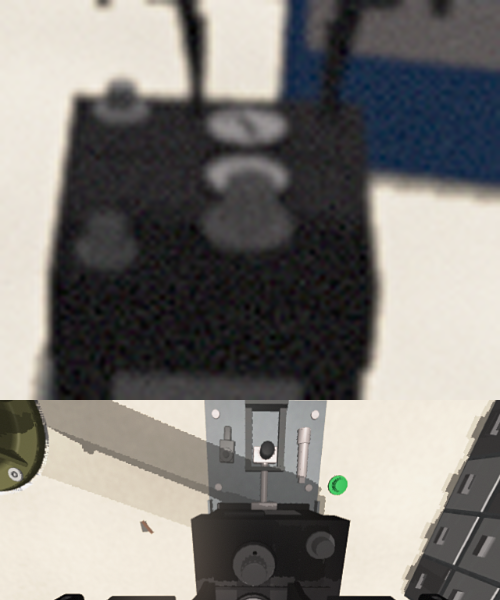

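The side view puts the cap's knob within about 1.5 px of the prediction. The wrist view is too small to judge, so I'll enlarge it with the predicted points marked.

```bash
python3 - <<'E'
from h import *
o=telemetry.get_obs();t=cams.read_camera('wrist')
a=cv2.resize(t[150:270,250:410],None,fx=5,fy=5,interpolation=cv2.INTER_CUBIC)
a=cv2.convertScaleAbs(a,alpha=2)
P=np.array([.485,-.093,0])
th=np.linspace(0,2*np.pi,40)
for r,z,c in((.013,.208,(0,0,255)),(.024,.182,(0,255,0)),(.027,.176,(255,0,0))):
    q=proj('wrist',P+np.c_[r*np.cos(th),r*np.sin(th),z+0*th],o)
    cv2.polylines(a,[np.int32((q-[250,150])*5)],True,c,1)
cv2.imwrite('pics/w3.png',a)
E
```

```text
(no output)
```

View pics/w3.png

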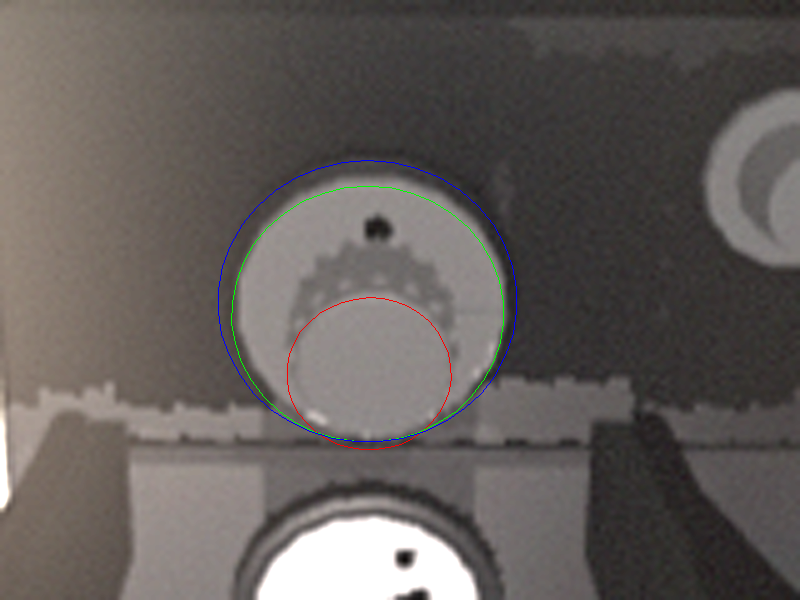

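The predicted circles lie on the flange and knob to within about 1 mm. Correcting by y +4, x -0.5, then descending and gripping.

Request:
arm_command(series="-0.5 4 0 0 80;0 0 20 0 80;0 0 20 0 80;0 0 12 0 80;0 0 7 0 80;0 0 0 0 80;0 0 0 0 80")

```text
time_s: 9.48
tool_pos: [0.4873, -0.0924, 0.189]
tool_rot: [180.0, 0.0, 101.4]
force: [0.7, -1.0, -0.2]
grip_width: 0.0596
grasp_force: 0.0
```

Request:
arm_command(series="0 0 0 0 255;0 0 0 0 255;0 0 0 0 255;0 0 0 0 255;0 0 0 0 255;0 0 0 0 255;0 0 0 0 255;0 0 0 0 255", squeeze=30)

```text
time_s: 10.15
tool_pos: [0.4865, -0.0927, 0.1887]
tool_rot: [-179.9, 0.0, 101.4]
force: [-3.0, -0.4, 3.2]
grip_width: 0.0252
grasp_force: 30.0
```

```bash
python3 - <<'E'
from h import *
o=telemetry.get_obs();print(o)
E
```

```text
{'time_s': 10.15, 'qpos': array([ 52.958695  ,   3.14254102, -46.17188957, 105.86635016,
         2.41764693,  72.02839649,  17.47590183]), 'joint_velocities': array([ 0.00584969, -0.0054567 ,  0.0549134 ,  0.06116977,  0.03044743,
       -0.00314674, -0.00807461]), 'effort': array([-3.29933669e-01, -2.35102540e+01, -1.43356528e+00, -3.01803696e+01,
       -2.09668335e-01, -8.84817727e-01, -9.27923917e-03]), 'tool_pos': array([ 0.48645702, -0.09267458,  0.18868406]), 'tool_rot': array([-1.79935460e+02,  1.35732055e-02,  1.01394657e+02]), 'force': array([-3.03836742, -0.36366393,  3.16947404]), 'wrist_torque': array([-0.03043143,  0.51972501, -0.00686524]), 'grasp_force': 30.001033544540405, 'grip_width': 0.025166027272482586}
```

Request:
arm_command(series="0 0 0 0.05 255;0 0 0 0.05 255;0 0 0 0.05 255;0 0 0 0.05 255;0 0 0 0.05 255;0 0 0 0.05 255;0 0 0 0 255;0 0 0 0 255")

```text
time_s: 10.82
tool_pos: [0.486, -0.0918, 0.1887]
tool_rot: [-179.9, -0.0, 84.3]
force: [-5.4, 2.5, 5.8]
grip_width: 0.0255
grasp_force: 30.0
```

```bash
python3 - <<'E'
from h import *
o=telemetry.get_obs();print(o['wrist_torque'],o['force'],o['tool_rot'],o['tool_pos'],o['qpos'])
E
```

```text
[0.33877487 1.07312871 0.05339368] [-5.4476575   2.45306309  5.75012608] [-1.79870317e+02 -1.96858866e-02  8.43046084e+01] [ 0.48604829 -0.0918473   0.18868116] [ 52.34629313   3.08338106 -45.58290903 105.88869315   2.29589043
  72.09585649   0.39837239]
```

Turned 0.3 rad with almost no torque (0.05 Nm), so this looks like the free direction. Continuing to 0.92 rad.

Request:
arm_command(series="0 0 0 0.062 255;0 0 0 0.062 255;0 0 0 0.062 255;0 0 0 0.062 255;0 0 0 0.062 255;0 0 0 0.062 255;0 0 0 0.062 255;0 0 0 0.062 255;0 0 0 0.062 255;0 0 0 0.062 255;0 0 0 0 255;0 0 0 0 255")

```text
time_s: 11.82
tool_pos: [0.4854, -0.0916, 0.1887]
tool_rot: [-179.8, 0.1, 48.8]
force: [-6.3, 1.8, 6.8]
grip_width: 0.0252
grasp_force: 30.0
```

```bash
python3 - <<'E'
from h import *
o=telemetry.get_obs();print(o['wrist_torque'],o['force'],o['tool_rot'],o['tool_pos'],o['qpos'])
E
```

```text
[0.51711461 1.48426822 0.02601914] [-6.33880282  1.82464559  6.75704697] [-1.79805403e+02  1.04441226e-01  4.87912407e+01] [ 0.48541445 -0.09157221  0.18869166] [ 51.15738849   2.96948399 -44.3574725  105.9296019    2.1554018
  72.1778548  -35.03842274]
```

Request:
arm_command(series="0 0 -2 0 255;0 0 -2 0 255;0 0 -2 0 255;0 0 0 0 255;0 0 0 0 255;0 0 0 0 255")

```text
time_s: 12.32
tool_pos: [0.486, -0.0928, 0.1942]
tool_rot: [-179.9, 0.1, 48.7]
force: [-6.0, -0.5, -0.7]
grip_width: 0.0252
grasp_force: 30.0
```

Down-force is only -0.7 N, about the cap's weight, and play was 1 mm, so the cap is free. Lifting to 60 mm.

Request:
arm_command(series="0 0 -4 0 255;0 0 -6 0 255;0 0 -6 0 255;0 0 -6 0 255;0 0 -6 0 255;0 0 -6 0 255;0 0 -6 0 255;0 0 -6 0 255;0 0 -5 0 255;0 0 -4 0 255;0 0 0 0 255;0 0 0 0 255;0 0 0 0 255;0 0 0 0 255;0 0 0 0 255;0 0 0 0 255")

```text
time_s: 13.65
tool_pos: [0.4868, -0.0925, 0.2493]
tool_rot: [-180.0, 0.0, 48.7]
force: [-0.0, -0.5, -0.4]
grip_width: 0.0253
grasp_force: 30.0
```

```bash
python3 - <<'E'
from h import *
o=telemetry.get_obs();print(o['tool_pos'],o['tool_rot'],o['force'],o['joint_velocities'])
s=cams.read_camera('side');t=cams.read_camera('top');w=cams.read_camera('wrist')
x,y=proj('side',[[.485,-.093,.21]])[0].astype(int)
a=cv2.resize(s[y-50:y+110,x-70:x+70],(525,600),interpolation=cv2.INTER_CUBIC)
b=cv2.resize(w,(270,169)); c=cv2.resize(t[180:290,300:450],(270,198))
cv2.imwrite('pics/f.png',np.hstack([a,np.vstack([b,c,np.zeros((600-169-198,270,3),np.uint8)])]))
E
```

```text
[ 0.4867599  -0.0924505   0.24926215] [-1.79973535e+02  1.16433740e-02  4.86915976e+01] [-0.01010431 -0.53292881 -0.44502563] [ 0.07715711 -0.07955161 -0.03466639 -0.16744237 -0.0136885   0.08007782
  0.10457773]
```

View pics/f.png

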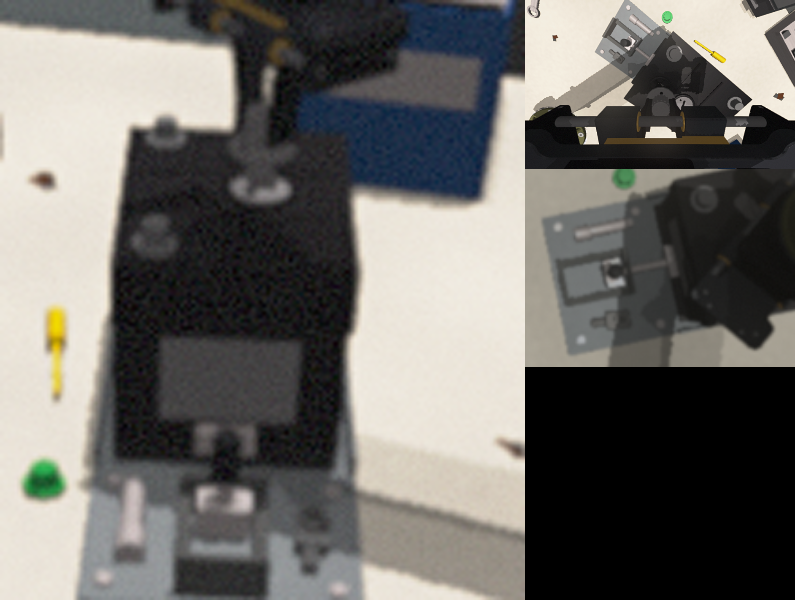

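```bash
python3 - <<'E'
from h import *
x,y=proj('side',[[.485,-.093,.21]])[0].astype(int)
for z in (.176,.18,.213,.236,.242,.268): print(z,(proj('side',[[.4855,-.093,z]])[0]-[x-70,y-50])*3.75)
E
```

```text
0.176 [262.5106531  229.97455308]
0.18 [262.82093231 225.05673616]
0.213 [265.41732093 183.79758005]
0.236 [267.26617255 154.29936288]
0.242 [267.75387513 146.50154692]
0.268 [269.89342913 112.20980002]
```

The cap is upright in the fingers with its flange at about (262,150). That matches z ≈ 0.236, roughly 60 mm above the now dark, open neck. The clamp is still home and the loose parts haven't moved. Handing in.

```bash
python3 -c "
from cell import env
print(env.sign_off())"
```

```text
the job is handed in; nothing more can be done
None
```

The job is handed in, though sign-off gave no verdict: the clamp is home, and the cap came free on the first direction tried (clockwise seen from above), so I never tried the other way; it is held upright and still about 6 cm above its neck.

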